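Prop the fittings tray on the stillage step and push it home

TASK

Put the tray of cask fittings away on the low grey shelf: lift only its nose by the handle bar, so that its tail stays on the bench, prop the nose on the shelf's step and let go. Then push the tray up over the step and along between the side strips, gently, until it firmly presses in the sprung rubber buffer at the far end without bottoming it, and leave it lying flat on the shelf. Never hoist the whole tray, tip it steeply, or disturb the other things on the bench.

Things in the scene. Friction and masses are not known exactly. Their poses are not given: they have to be found in the camera images.
- bay: Low grey steel shelf fixed to the bench: a flat deck 270 mm long and 180 mm wide, top 20 mm above the bench. Origin on the bench (z = 0) under the middle of its front edge, the vertical 20 mm step the tray must climb; x points level into the shelf (roughly to the robot's left), z up.
- strips_mouth (a point): Point on the deck's top, 45 mm past the step, mid-way between two steel side strips that stand 18 mm above the deck. From here on they run parallel to the shelf's x, 144 mm apart inside; towards the step they flare out to 160 mm. Axes as the shelf's.
- deck_end (a point): Middle of the deck's far end, on its top. Before it a 48 mm high steel end stop stands on the deck, set by hand: the face of its rubber buffer lies between 51 and 81 mm before this point (189 to 219 mm past the step edge; it varies and is not measured, so find it by feel), 70 mm wide, 34 to 62 mm above the bench.
- buffer (a joint): Travel of the sprung rubber buffer on the end stop, in m: 0 when free, grows as the tray presses it along the shelf's x axis; spring 4 N per mm, so 2 to 3 mm (8 to 12 N) is a firm press, under 1.2 mm is not firm, and over 4.5 mm (18 N) counts as bottomed (hard stop at 6 mm).
- tray_mid (a point): Centre (half-way up, 30 mm above the underside) of the grey open tray, 170 mm long (x) by 130 mm wide (y) by 60 mm high, walls 5 mm, 0.5 to 0.85 kg with its fittings, flat underside; sliding it on the shelf takes 2 to 6 N. x points to its nose, the end nearest the shelf and with the handle; z up. The fittings inside are fixed and at most 45 mm high.
- tray_handle (a point): Middle of the tray's handle: a round steel bar 12 mm in diameter and 100 mm long, lying across the tray (along its y), 85 mm above the underside and 12 mm behind the nose face, on two posts at 46 mm either side of the middle; free space around and below it down to the 60 mm high wall. Axes as the tray's.
- tray_nose (a point): Middle of the tray's bottom front (nose) edge, 85 mm ahead of the tray's centre. Axes as the tray's.
- tray_tail (a point): Middle of the tray's bottom rear (tail) edge, 85 mm behind the tray's centre; the plain tail wall rises 60 mm above it. Axes as the tray's.
- mallet: Hammer-shaped mallet with a wooden handle and black rubber head, 240 mm long, lying on the bench beyond the work; leave alone. Origin at its underside.
- spray: Upright round screw-top jar, 60 mm in diameter and 150 mm high, on the bench beyond the shelf; leave alone. Origin at its underside.
- spile_cup: Aluminium cup, 76 mm in diameter and 75 mm high, on the bench between the mallet and the jar; leave alone. Origin at its underside.
There are look-alikes about, which are no part of the job. Of the things that look like the part that bears tray_mid, the largest one is meant.

How it is judged (in metres and radians):
On the way, in this order (a step that is already met when the one before it is completed fails the run):
1. the tray's nose rests on the shelf past the step, its tail still on the bench, and the fingers have let go of it (x of tray_nose in the frame of bay between 0.006 and 0.085 m and height (world z) of tray_nose above 0.016 m and height (world z) of tray_tail below 0.008 m and contact force between the fingers and tray below 0.3 N), for 0.2 s.
2. the tray lies flat on the shelf and firmly presses the buffer (1.2 mm or more) (value of joint buffer above 0.0012 m and height (world z) of tray_tail above 0.015 m and angle between tray_mid's own z axis and vertical below 0.05 rad), for 0.25 s.
At the end, for the whole second after the job is handed in: The tray lies flat (within 3 degrees) and at rest on the shelf between the side strips, its centre at least 95 mm past the step edge, in line with the shelf within 7 degrees (x of tray_mid in the frame of bay above 0.095 m and height (world z) of each of tray_tail, tray_nose above 0.015 m and height (world z) of tray_mid below 0.056 m and angle between tray_mid's own z axis and vertical below 0.05 rad and angle between the x axis of tray_mid and the x axis of bay, either way round below 0.12 rad and linear speed of tray below 0.02 m/s); the robot touches nothing.
It fails at once if the buffer is pushed in more than 4.5 mm (18 N) (value of joint buffer above 0.0045 m).
It fails at once if the whole tray is hoisted: its tail edge rises more than 40 mm above the bench (height (world z) of tray_tail above 0.04 m).
It fails at once if the tray is tipped by more than 0.45 rad (angle between tray_mid's own z axis and vertical above 0.45 rad).
It fails at once if a bystander is moved by more than 30 mm (distance of any of mallet, spray, spile_cup from where it was at the start of the episode above 0.03 m).
It also fails if it takes over 70 s, if anything falls off the work surface, if the arm or the gripper's body presses on something with over 40 N, if the wrist force passes 120 N, or if a joint passes its speed limit or range.

ROBOT

A 6-joint arm with a two-finger parallel gripper is mounted at the origin on the work surface. World frame = base frame: x ahead of the robot, y to its left, z up, the work surface at z = 0. Lengths are in m, angles in degrees, forces in N, time in s.
With the tool pointing down it reaches from about 0.375 to 0.9 m from the base axis. Payload 3.1 kg.
Tool frame: the origin (TCP) lies at the very end of the fingers, on their centre line; the grasp point (between the pads) lies grip_point_offset behind it (grip_point_offset is the distance from the TCP to the grasp point, in m); z points along the fingers, y is the line along which they close (so a half turn about z gives the same grasp; the last joint's range is limited). The gripper opens to 87 mm and grips with 3 to 60 N. Pads are 19 mm wide; open, the fingers measure 117 mm over their backs; the gripper's body (75 mm by 190 mm) begins 51 mm behind the grasp point.
Start: joints at [-79.04, 30.224, 82.088, -0, 67.689, -10.227], TCP at [0.226, -0.583, 0.223] pointing down, gripper open.
Joint ranges: [-176.69, 176.69], [-43.24, 126.21], [12.49, 139.97], [-82, 262], [0, 151.66], [-163.58, 163.58]. Speed limits (degrees/s): [159.86, 159.86, 180, 180, 180, 180].

INTERFACE

Orientations are given as a 3x3 rotation matrix whose columns are the frame's x, y, z axes.
In Python, from rig import * gives the robot as it stands.
- The arm moves only by the tool move_arm, never from a script. Its argument "increments" is a list of rows, each a list of 3 entries, a list of its own where there are three numbers: the shift along the tool's x, y, z in units of 30 mm (1.0 is 30 mm), then the turn, a rotation vector about the tool's x, y, z in units of 120 degrees (1.0 is 120 degrees), then the closure, from 0 (fully open) to 1 (shut). A call has 1 to 20 rows; each row shifts and turns the commanded pose from where the row before left it, along the tool's axes as they then stand; what a row does not reach is not made up. A row lasts 1/12 s, in which the tool goes at most 41.7 mm and 7.16 degrees, less where a joint would pass 70% of its speed; a pose out of reach is approached as far as the arm can. A call with a number of a shift or a turn outside -1 to 1 is refused whole. A call with a gripper value outside its range is refused whole. The fingers move at their own pace and stop on an object; the grip force is fixed at half the most. Time passes only in rows, so rows that do not move let the fingers close. It gives the time, the measured TCP pose, the force, the opening and the grip force at its end, in the units of the state.
- read_state(): the state, without advancing time (a new reading comes with each control period).
- capture(name): name is "side" or "top" or "wrist"; returns a dict with "img" (480x640x3 uint8, red, green, blue), "mtx" (3x3 intrinsics, pixels), "eye" and "rotation" of the camera in the world. Camera axes: x right, y down, z forward; pixel columns grow to the right and rows downward; lengths in m; the calibration is good to about 2 mm. A picture is of the moment at which its call begins. There is no depth.
- hand_in(): hands the job in; it is judged then, once.
Trained networks look in a picture, given as the dict that the camera call returned (one of the last four; its "shot" number tells which), for a name from the list of things; names that differ only in an ending like _2 or _b are one class to them, and where a whole thing is asked for, a point or a joint stands for the part that bears it (a point fixed in the world has none). Each returns a list of dicts, best first, with "confidence" (0 to 1); they miss things now and then, are a little off and sometimes report something else, mostly with a low value. They report only what shows in the picture. A call takes as long as a camera call. They do not tell look-alikes from the thing itself.
- search_frame(picture, label): "extent" ([left, top, right, bottom] as shares, 0 to 1, of the picture: columns of its width, rows of its height, round what is visible of it).
- pinpoint(picture, label): "xy" ([column, row] as shares, 0 to 1, of the picture: columns of its width, rows of its height: a listed point, or the origin of a listed thing).
The state is a dict: "time_s": time; "joint_positions": joint angles; "qvel": joint speeds; "tau": joint torques, N m; "position": TCP position; "tcp_rot": TCP orientation; "force": force on the tool from outside, world axes, zero at the start; "moment": the same for the moment, N m; "opening": opening from 0.0 (shut) to 1.0 (fully open); "grasp_force": force on a finger pad.
Only numpy, scipy, OpenCV 4.12 (cv2) and the standard library are available. Lean on these libraries where they do the work, as an engineer would, in place of code of your own. Each camera call takes 0.05 s, during which the arm holds its last target. There are 200 camera calls.

## Working session

There is one attempt and no reset: what is moved stays moved. The work goes in short steps, Python scripts to look and compute and a tool call to move; the robot and the scene stay as the last step left them, time stands still between calls to the robot, and variables do not carry over. Pictures are saved under pics/ and viewed, at most 10 in all, crops included, and the job is handed in when it is done.

Besides the shell and the picture viewer there is one more tool, called after "Call:" as name(argument=value, ...), one argument or row to a line, values as JSON. move_arm: Moves the arm, as the interface text tells. Its arguments: {"type":"object","properties":{"increments":{"type":"array"}},"required":["increments"]}

```bash
mkdir -p pics; ls; cat > h.py <<'E'
from rig import *
import numpy as np, cv2
def ray(p,xy):
    K=np.array(p["mtx"]);R=np.array(p["rotation"]);e=np.array(p["eye"])
    u=np.array([xy[0]*640,xy[1]*480,1.0])
    return e,R@np.linalg.solve(K,u)
def at(p,xy,z):
    e,d=ray(p,xy);return e+d*(z-e[2])/d[2]
def proj(p,X):
    K=np.array(p["mtx"]);R=np.array(p["rotation"]);e=np.array(p["eye"])
    c=K@(R.T@(np.array(X)-e));return c[:2]/c[2]
def save(p,n): cv2.imwrite("pics/"+n+".png",p["img"][:,:,::-1])
E
python3 - <<'E'
from h import *
np.set_printoptions(precision=3,suppress=True)
s=read_state();print({k:s[k] for k in("time_s","position","tcp_rot","force","opening")})
try: print(grip_point_offset)
except Exception as e: print(e)
H=dict(bay=0,strips_mouth=.02,deck_end=.02,tray_mid=.03,tray_handle=.085,tray_nose=0,tray_tail=0,mallet=0,spray=0,spile_cup=0)
for c in("top","side"):
    p=capture(c);save(p,c);print(c,p["eye"])
    for n,z in H.items():
        for r in pinpoint(p,n)[:4]: print(n,round(r["confidence"],2),np.array(r["xy"])*[640,480],at(p,r["xy"],z))
E
```

```text
pics
{'time_s': 0.0, 'position': array([ 0.226, -0.582,  0.222]), 'tcp_rot': array([[ 0.932,  0.361, -0.   ],
       [ 0.361, -0.932,  0.002],
       [ 0.   , -0.002, -1.   ]]), 'force': array([ 0.156, -0.574,  0.634]), 'opening': 0.9982876869979009}
0.0187
top [ 0.466 -0.029  1.079]
bay 0.85 [319.104 234.816] [ 0.532 -0.028  0.   ]
strips_mouth 0.65 [292.992 232.992] [0.535 0.018 0.02 ]
deck_end 0.74 [162.496 217.488] [0.565 0.252 0.02 ]
tray_mid 0.98 [502.208 222.384] [ 0.549 -0.351  0.03 ]
tray_mid 0.82 [378.688 247.68 ] [ 0.507 -0.133  0.03 ]
tray_mid 0.62 [416.576 372.096] [ 0.291 -0.195  0.03 ]
tray_mid 0.47 [335.808 233.52 ] [ 0.532 -0.058  0.03 ]
tray_handle 0.78 [393.28  390.384] [ 0.271 -0.147  0.085]
tray_handle 0.73 [476.096 226.8  ] [ 0.538 -0.29   0.085]
tray_handle 0.63 [342.72  235.824] [ 0.525 -0.068  0.085]
tray_nose 0.92 [462.4  229.68] [ 0.539 -0.288  0.   ]
tray_nose 0.78 [380.608 388.416] [ 0.258 -0.135  0.   ]
tray_nose 0.64 [335.872 232.896] [ 0.535 -0.059  0.   ]
tray_tail 0.96 [425.024 260.784] [ 0.484 -0.219  0.   ]
tray_tail 0.82 [533.184 214.992] [ 0.564 
[... 486 characters left out ...]
4.384 325.392] [ 0.498 -0.139  0.03 ]
tray_mid 0.85 [172.608 374.304] [ 0.288 -0.207  0.03 ]
tray_handle 0.92 [346.816 393.408] [ 0.533 -0.312  0.085]
tray_handle 0.76 [156.416 329.616] [ 0.271 -0.163  0.085]
tray_handle 0.75 [314.112 267.984] [ 0.524 -0.064  0.085]
tray_nose 0.91 [155.584 351.408] [ 0.254 -0.135  0.   ]
tray_nose 0.89 [314.304 301.68 ] [ 0.525 -0.062  0.   ]
tray_nose 0.85 [343.68  411.408] [ 0.537 -0.287  0.   ]
tray_tail 0.95 [190.4   406.512] [ 0.311 -0.247  0.   ]
tray_tail 0.59 [298.88  375.888] [ 0.479 -0.215  0.   ]
mallet 0.68 [445.376 349.008] [ 0.724 -0.195  0.   ]
spray 0.69 [404.224 224.4  ] [0.738 0.125 0.   ]
spile_cup 0.6 [404.8   260.592] [0.712 0.02  0.   ]
```

View pics/top.png

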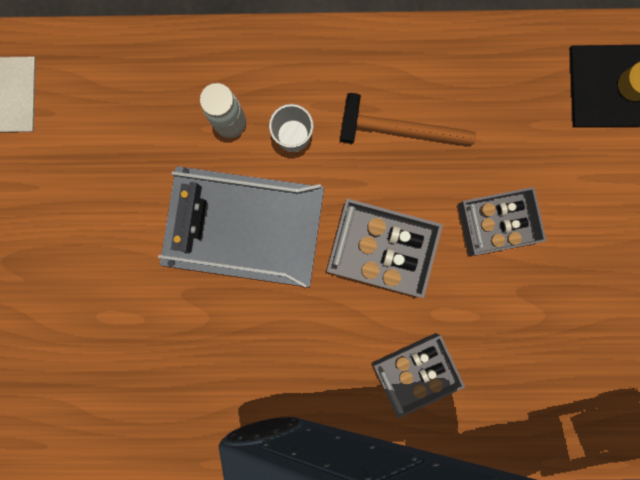

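View pics/side.png

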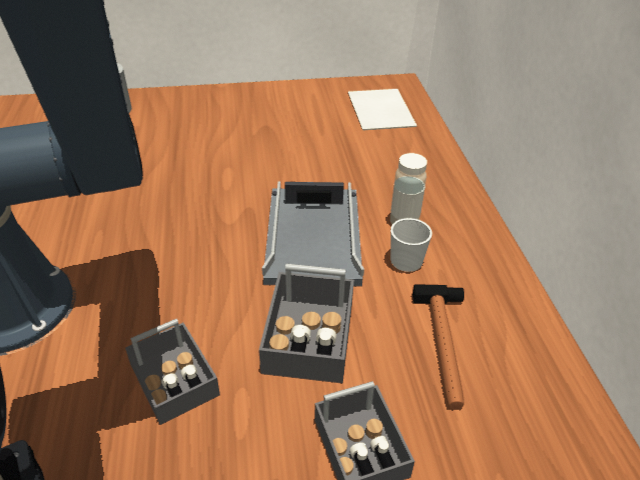

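The scene has three look-alike trays. In the top view they are the big one next to the shelf at (383,248), a small one at (502,222) and a small one at (417,373). The largest, at (383,248), is the one to use. I'll check its pose and the shelf's with a model overlay on a close crop.

```bash
cat >> h.py <<'E'
def frame(o,yaw,z=0):
    c,s=np.cos(yaw),np.sin(yaw);return np.array([[c,-s,0],[s,c,0],[0,0,1]]),np.array([o[0],o[1],z])
def box(img,p,F,x0,x1,y0,y1,z,col):
    P=np.array([proj(p,F[1]+F[0]@np.array([x,y,z])) for x,y in((x0,y0),(x1,y0),(x1,y1),(x0,y1))])
    cv2.polylines(img,[np.round(P*8).astype(int)],True,col,1,cv2.LINE_AA,3)
E
python3 - <<'E'
from h import *
p=capture("top")
T=frame((.506,-.138),np.radians(73)); B=frame((.530,-.026),np.radians(82.8))
im=cv2.resize(p["img"],None,fx=3,fy=3,interpolation=cv2.INTER_CUBIC)[:,:,::-1].copy()
q=dict(p);K=np.array(p["mtx"]).copy();K[:2]*=3;q["mtx"]=K
box(im,q,T,-.085,.085,-.065,.065,.06,(0,255,0));box(im,q,T,.067,.079,-.05,.05,.085,(0,255,255))
box(im,q,T,-.085,.085,-.065,.065,.0,(255,0,255))
box(im,q,B,0,.27,-.09,.09,.02,(0,0,255))
cv2.imwrite("pics/ov.png",im[450:930,450:1350][:, :800] if 0 else cv2.resize(im[450:930,460:1360],(800,427)))
E
```

```text
(no output)
```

View pics/ov.png

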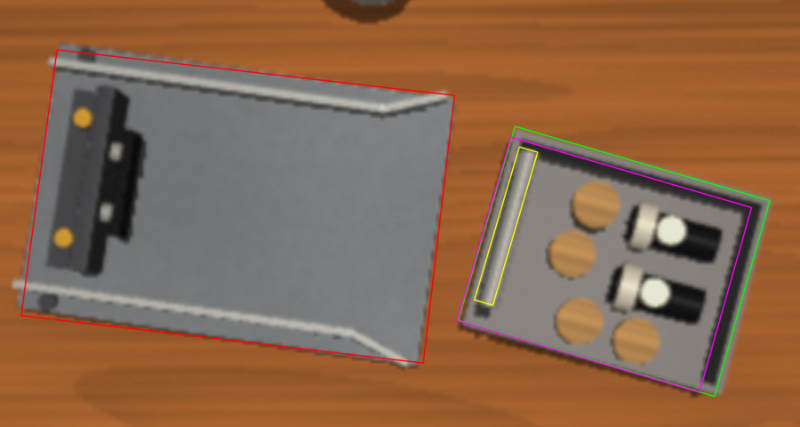

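The overlay shows the tray's outline (green, upper right) and the handle bar (around (505,225)) fitting to within 1–2 mm. The shelf (red) fits too, though it looks about half a degree too far round. Handle ≈ (0.527,-0.068,0.085), tray yaw 73°, shelf yaw ≈ 82.5°.

Call:
move_arm(
  increments=[
    [[0, 0, 0], [0, 0, 0.053], 0],
    [[0, 0, 0], [0, 0, 0.053], 0],
    [[0, 0, 0], [0, 0, 0.053], 0],
    [[0, 0, 0], [0, 0, 0.053], 0],
    [[0, 0, 0], [0, 0, 0.053], 0],
    [[0, 0, 0], [0, 0, 0.053], 0],
    [[0.24, -0.98, 0], [0, 0, 0], 0],
    [[0.24, -0.98, 0], [0, 0, 0], 0],
    [[0.24, -0.98, 0], [0, 0, 0], 0],
    [[0.24, -0.98, 0], [0, 0, 0], 0],
    [[0.24, -0.98, 0], [0, 0, 0], 0],
    [[0.24, -0.98, 0], [0, 0, 0], 0],
    [[0.24, -0.98, 0], [0, 0, 0], 0],
    [[0.24, -0.98, 0], [0, 0, 0], 0],
    [[0.24, -0.98, 0], [0, 0, 0], 0],
    [[0.24, -0.98, 0], [0, 0, 0], 0],
    [[0.24, -0.98, 0], [0, 0, 0], 0],
    [[0.24, -0.98, 0], [0, 0, 0], 0],
    [[0.24, -0.98, 0], [0, 0, 0], 0],
    [[0.24, -0.98, 0], [0, 0, 0], 0],
  ],
)

```text
time_s: 2.82
position: [0.4431, -0.2172, 0.2228]
tcp_rot: [[0.956, -0.292, 0.0], [-0.292, -0.956, -0.0], [0.001, 0.0, -1.0]]
force: [0.4, -0.3, 0.3]
opening: 0.999
grasp_force: 0.0
```

```bash
cat >> h.py <<'E'
def rel(X,yaw_to=None):
    s=read_state();R=np.array(s["tcp_rot"]);d=R.T@(np.array(X)-s["position"])
    y=np.degrees(np.arctan2(R[1,1],R[0,1]))
    print("t",round(s["time_s"],2),"pos",np.round(s["position"],4),"yaw",round(y,2),"tilt",np.round(R[:2,2],4),"F",np.round(s["force"],2),"M",np.round(s["moment"],2),"op",round(s["opening"],3),"gf",round(s["grasp_force"],1),"shift",np.round(d/.03,3), "turn", None if yaw_to is None else round((y-yaw_to)/120,4))
E
python3 - <<'E'
from h import *
rel((.527,-.068,.15),-107)
E
```

```text
t 2.82 pos [ 0.4431 -0.2172  0.2228] yaw -106.98 tilt [ 0.0005 -0.0003] F [ 0.39 -0.27  0.3 ] M [ 0.08  0.02 -0.03] op 0.999 gf 0.0 shift [ 1.22  -5.574  2.426] turn 0.0001
```

Call:
move_arm(
  increments=[
    [[0.2, -0.93, 0], [0, 0, 0], 0.3],
    [[0.2, -0.93, 0], [0, 0, 0], 0.3],
    [[0.2, -0.93, 0], [0, 0, 0], 0.3],
    [[0.2, -0.93, 0.6], [0, 0, 0], 0.3],
    [[0.2, -0.93, 0.6], [0, 0, 0], 0.3],
    [[0.2, -0.93, 0.6], [0, 0, 0], 0.3],
    [[0, 0, 0.6], [0, 0, 0], 0.3],
    [[0, 0, 0], [0, 0, 0], 0.3],
  ],
)

```text
time_s: 3.48
position: [0.524, -0.0667, 0.1477]
tcp_rot: [[0.957, -0.289, -0.006], [-0.289, -0.957, 0.002], [-0.007, -0.0, -1.0]]
force: [-0.2, -0.5, -0.0]
opening: 0.704
grasp_force: 0.0
```

```bash
python3 - <<'E'
from h import *
rel((.527,-.068,.0663),-107)
p=capture("wrist");q=p;im=p["img"][:,:,::-1].copy()
T=frame((.506,-.138),np.radians(73)); B=frame((.530,-.026),np.radians(82.5))
box(im,q,T,-.085,.085,-.065,.065,.06,(0,255,0));box(im,q,T,.067,.079,-.05,.05,.085,(0,255,255))
box(im,q,B,0,.27,-.09,.09,.02,(0,0,255))
cv2.imwrite("pics/w1.png",im)
for n,z in dict(tray_handle=.085).items():
  for r in pinpoint(p,n)[:2]: print(n,r["confidence"],at(p,r["xy"],z))
E
```

```text
t 3.48 pos [ 0.524  -0.0667  0.1477] yaw -106.8 tilt [-0.0062  0.0021] F [-0.19 -0.46 -0.04] M [ 0.09  0.05 -0.05] op 0.704 gf 0.0 shift [0.125 0.015 2.711] turn 0.0017
tray_handle 0.79 [ 0.52648313 -0.06805752  0.085     ]
```

View pics/w1.png

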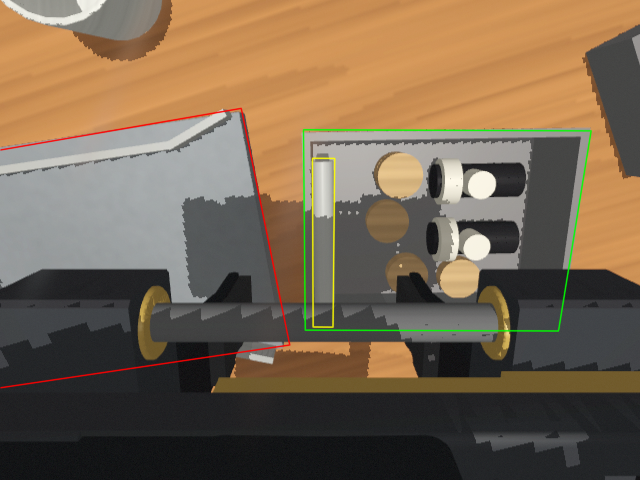

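The wrist view shows the bar (323,185) inside the yellow overlay and between the fingers, so the pose is confirmed. I'll descend and grip.

Call:
move_arm(
  increments=[
    [[0.06, 0, 0.6], [0, 0, 0], 0.3],
    [[0, 0, 0.6], [0, 0, 0], 0.3],
    [[0, 0, 0.6], [0, 0, 0], 0.3],
    [[0, 0, 0.5], [0, 0, 0], 0.3],
    [[0, 0, 0.36], [0, 0, 0], 0.3],
    [[0, 0, 0], [0, 0, 0], 0.3],
    [[0, 0, 0], [0, 0, 0], 1],
    [[0, 0, 0], [0, 0, 0], 1],
    [[0, 0, 0], [0, 0, 0], 1],
    [[0, 0, 0], [0, 0, 0], 1],
    [[0, 0, 0], [0, 0, 0], 1],
    [[0, 0, 0], [0, 0, 0], 1],
    [[0, 0, 0], [0, 0, 0], 1],
  ],
)

```text
time_s: 4.67
position: [0.5276, -0.0693, 0.071]
tcp_rot: [[0.957, -0.292, 0.0], [-0.292, -0.957, -0.0], [0.0, 0.0, -1.0]]
force: [-0.8, -0.2, -0.2]
opening: 0.256
grasp_force: 0.0
```

```bash
python3 - <<'E'
from h import *
rel((.527,-.068,.0663),-107)
B=frame((.530,-.026),np.radians(82.5))
print(B[0].T@(np.array(read_state()["position"])-B[1]))
E
```

```text
t 4.67 pos [ 0.5276 -0.0693  0.071 ] yaw -106.96 tilt [ 0.0004 -0.0001] F [-0.82 -0.23 -0.17] M [ 0.07  0.04 -0.  ] op 0.256 gf 0.0 shift [-0.033 -0.037  0.157] turn 0.0003
[-0.04328691 -0.00329869  0.07102021]
```

Call:
move_arm(
  increments=[
    [[0, 0, 0.12], [0, 0, 0], 1],
    [[0, 0, 0], [0, 0, 0], 1],
    [[0, 0, 0], [0, 0, 0], 1],
    [[0, 0, 0], [0, 0, 0], 1],
    [[0, 0, 0], [0, 0, 0], 1],
    [[0, 0, 0], [0, 0, 0], 1],
  ],
)

```text
time_s: 5.17
position: [0.5276, -0.0692, 0.067]
tcp_rot: [[0.957, -0.292, 0.0], [-0.292, -0.957, 0.0], [0.0, -0.0, -1.0]]
force: [2.2, 3.1, -0.4]
opening: 0.127
grasp_force: 30.0
```

Call:
move_arm(
  increments=[
    [[0, 0, -0.15], [0, 0, 0], 1],
    [[0, 0, -0.15], [0, 0, 0], 1],
    [[0, 0, -0.15], [0, 0, 0], 1],
    [[0, 0, -0.15], [0, 0, 0], 1],
    [[0, 0, -0.15], [0, 0, 0], 1],
    [[0, 0, -0.12], [0, 0, 0], 1],
    [[0, 0, 0], [0, 0, 0], 1],
    [[0, 0, 0], [0, 0, 0], 1],
  ],
)

```text
time_s: 5.83
position: [0.5276, -0.0691, 0.0937]
tcp_rot: [[0.956, -0.292, 0.001], [-0.292, -0.956, 0.0], [0.001, -0.001, -1.0]]
force: [0.4, 1.4, -4.9]
opening: 0.126
grasp_force: 30.0
```

```bash
python3 - <<'E'
from h import *
rel((.527,-.068,.0663),-97.5)
p=capture("side");save(p,"s2")
for n,z in dict(tray_tail=0,tray_nose=.028).items():
  for r in pinpoint(p,n)[:4]: print(n,r["confidence"],at(p,r["xy"],z))
E
```

```text
t 5.83 pos [ 0.5276 -0.0691  0.0937] yaw -107.0 tilt [0.0007 0.0005] F [ 0.42  1.42 -4.91] M [ 0.45 -0.05 -0.08] op 0.126 gf 30.0 shift [-0.032 -0.027  0.913] turn -0.0792
tray_tail 0.84 [ 0.47768577 -0.2037779   0.        ]
tray_tail 0.74 [ 0.31411871 -0.25113635  0.        ]
tray_nose 0.97 [ 0.26260911 -0.16228704  0.028     ]
tray_nose 0.95 [ 0.53148716 -0.30464832  0.028     ]
tray_nose 0.61 [ 0.53376563 -0.03733813  0.028     ]
```

View pics/s2.png

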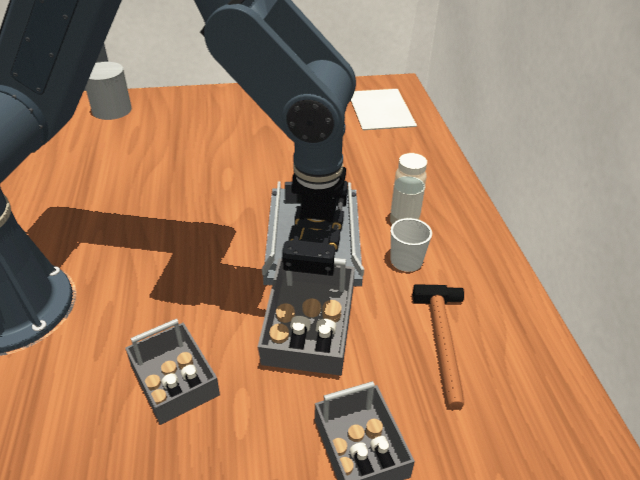

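Nose is up (bottom around (310,290)) and the tail is on the bench at (303,370). Next I'll go forward while squaring to the shelf.

Call:
move_arm(
  increments=[
    [[0, -0.17, 0], [0, 0, -0.008], 1],
    [[0, -0.17, 0], [0, 0, -0.008], 1],
    [[0, -0.17, 0], [0, 0, -0.008], 1],
    [[0, -0.17, 0], [0, 0, -0.008], 1],
    [[0, -0.17, 0], [0, 0, -0.008], 1],
    [[0, -0.17, 0], [0, 0, -0.008], 1],
    [[0, -0.17, 0], [0, 0, -0.008], 1],
    [[0, -0.17, 0], [0, 0, -0.008], 1],
    [[0, -0.17, 0], [0, 0, -0.008], 1],
    [[0, -0.17, 0], [0, 0, -0.008], 1],
    [[0, 0, 0], [0, 0, 0], 1],
    [[0, 0, 0], [0, 0, 0], 1],
  ],
)

```text
time_s: 6.98
position: [0.539, -0.0188, 0.0935]
tcp_rot: [[0.992, -0.128, 0.001], [-0.128, -0.992, 0.001], [0.001, -0.001, -1.0]]
force: [-0.4, 1.2, -4.6]
opening: 0.125
grasp_force: 30.0
```

```bash
python3 - <<'E'
from h import *
B=frame((.530,-.026),np.radians(82.5))
print(B[0].T@(np.array(read_state()["position"])-B[1]))
rel(B[1]+B[0]@np.array([.008,0,.0937]),-97.5)
p=capture("side")
for n,z in dict(tray_tail=0,tray_nose=.028).items():
  for r in pinpoint(p,n)[:4]:
    X=at(p,r["xy"],z); print(n,r["confidence"],X,B[0].T@(X-B[1]))
E
```

```text
[ 0.00827433 -0.00794054  0.09351027]
t 6.98 pos [ 0.539  -0.0188  0.0935] yaw -97.35 tilt [0.0007 0.0007] F [-0.37  1.24 -4.64] M [ 0.57 -0.02 -0.04] op 0.125 gf 30.0 shift [-0.265  0.008 -0.006] turn 0.0013
tray_tail 0.84 [ 0.51377553 -0.15731205  0.        ] [-0.13230637 -0.001054    0.        ]
tray_tail 0.73 [ 3.09789596e-01 -2.51192138e-01 -1.11022302e-16] [-2.52008813e-01  1.88933001e-01 -1.11022302e-16]
tray_nose 0.87 [ 0.26459612 -0.15708875  0.028     ] [-0.16460943  0.2460228   0.028     ]
tray_nose 0.86 [0.53989306 0.00500006 0.028     ] [ 0.03202616 -0.0057621   0.028     ]
tray_nose 0.82 [ 0.53445511 -0.30275843  0.028     ] [-0.27380921 -0.04054122  0.028     ]
```

Call:
move_arm(
  increments=[
    [[-0.08, 0, 0], [0, 0, 0], 1],
    [[-0.08, 0, 0], [0, 0, 0], 1],
    [[-0.08, 0, 0], [0, 0, 0], 1],
    [[0, 0, 0.06], [0, 0, 0], 1],
    [[0, 0, 0.06], [0, 0, 0], 1],
    [[0, 0, 0.05], [0, 0, 0], 1],
    [[0, 0, 0], [0, 0, 0], 1],
    [[0, 0, 0], [0, 0, 0], 1],
  ],
)

```text
time_s: 7.8
position: [0.5315, -0.0186, 0.089]
tcp_rot: [[0.992, -0.128, 0.0], [-0.128, -0.992, 0.0], [0.0, -0.0, -1.0]]
force: [-1.9, 3.1, 6.5]
opening: 0.127
grasp_force: 30.0
```

```bash
python3 - <<'E'
from h import *
B=frame((.530,-.026),np.radians(82.5))
print(B[0].T@(np.array(read_state()["position"])-B[1]))
rel(B[1]+B[0]@np.array([.008,0,.0937]),-97.5)
E
```

```text
[ 0.00757426 -0.00047069  0.08903563]
t 7.8 pos [ 0.5315 -0.0186  0.089 ] yaw -97.38 tilt [0.0001 0.0002] F [-1.87  3.06  6.47] M [0.46 0.16 0.12] op 0.127 gf 30.0 shift [-0.016 -0.014 -0.155] turn 0.001
```

Force is now upward, so the nose is supported. I'll release and then rise clear.

Call:
move_arm(
  increments=[
    [[0, 0, 0], [0, 0, 0], 0.6],
    [[0, 0, 0], [0, 0, 0], 0.6],
    [[0, 0, 0], [0, 0, 0], 0.6],
    [[0, 0, 0], [0, 0, 0], 0.6],
    [[0, 0, 0], [0, 0, 0], 0.6],
    [[0, 0, 0], [0, 0, 0], 0.6],
    [[0, 0, -0.3], [0, 0, 0], 0.6],
    [[0, 0, -0.6], [0, 0, 0], 0.6],
    [[0, 0, -0.8], [0, 0, 0], 0.6],
    [[0, 0, -0.8], [0, 0, 0], 0.6],
    [[0, 0, -0.5], [0, 0, 0], 0.6],
    [[0, 0, 0], [0, 0, 0], 0.6],
  ],
)

```text
time_s: 8.8
position: [0.534, -0.0193, 0.1821]
tcp_rot: [[0.992, -0.128, 0.008], [-0.128, -0.992, -0.002], [0.008, 0.001, -1.0]]
force: [0.6, 1.1, 0.4]
opening: 0.402
grasp_force: 0.0
```

```bash
python3 - <<'E'
from h import *
B=frame((.530,-.026),np.radians(82.5))
rel(B[1]+B[0]@np.array([-.18,0,.178]),-7.5)
for c in("side","top"):
  p=capture(c)
  for n,z in dict(tray_tail=0,tray_nose=.024,tray_mid=.042).items():
    for r in pinpoint(p,n)[:5]:
      X=at(p,r["xy"],z);b=B[0].T@(X-B[1])
      if abs(b[1])<.03 and b[0]>-.2: print(c,n,r["confidence"],b)
save(p,"t3x")
cv2.imwrite("pics/t3.png",cv2.resize(p["img"][130:330,140:460,::-1],(800,500)))
E
```

```text
t 8.8 pos [ 0.534  -0.0193  0.1821] yaw -97.36 tilt [ 0.0079 -0.002 ] F [0.62 1.11 0.37] M [ 0.04 -0.02  0.04] op 0.402 gf 0.0 shift [-0.119  6.238  0.14 ] turn -0.7489
side tray_tail 0.72 [-0.12585108  0.006822    0.        ]
side tray_nose 0.62 [0.02887079 0.004643   0.024     ]
side tray_mid 0.65 [-0.0540671   0.00697885  0.042     ]
top tray_tail 0.6 [-0.14232114 -0.00179838  0.        ]
```

View pics/t3.png

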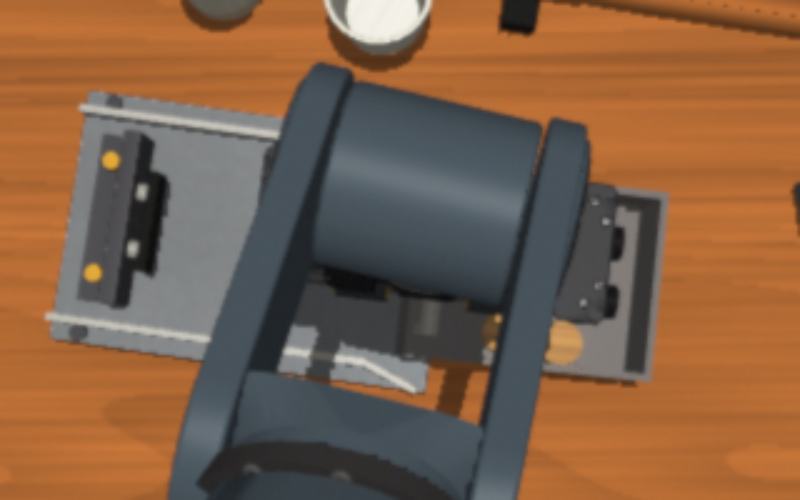

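The tray is propped and square to the shelf. In this crop the tail wall runs from (665,190) to (650,380). Next I'll go behind the tail, turn 90° with the fingers open, and push with both fingers.

Call:
move_arm(
  increments=[
    [[0, 0.8, 0], [0, 0, 0], 0],
    [[0, 0.8, 0], [0, 0, 0], 0],
    [[0, 0.8, 0], [0, 0, 0], 0],
    [[0, 0.8, 0], [0, 0, 0], 0],
    [[0, 0.8, 0], [0, 0, 0], 0],
    [[0, 0.8, 0], [0, 0, 0], 0],
    [[0, 0.8, 0], [0, 0, 0], 0],
    [[0, 0.7, 0], [0, 0, -0.03], 0],
    [[0, 0, 0], [0, 0, -0.055], 0],
    [[0, 0, 0], [0, 0, -0.055], 0],
    [[0, 0, 0], [0, 0, -0.055], 0],
    [[0, 0, 0], [0, 0, -0.055], 0],
    [[0, 0, 0], [0, 0, -0.055], 0],
    [[0, 0, 0], [0, 0, -0.055], 0],
    [[0, 0, 0], [0, 0, -0.055], 0],
    [[0, 0, 0], [0, 0, -0.055], 0],
    [[0, 0, 0], [0, 0, -0.055], 0],
    [[0, 0, 0], [0, 0, -0.055], 0],
    [[0, 0, 0], [0, 0, -0.055], 0],
    [[0, 0, 0], [0, 0, -0.055], 0],
  ],
)

```text
time_s: 10.87
position: [0.507, -0.206, 0.1774]
tcp_rot: [[0.246, 0.969, -0.001], [0.969, -0.246, 0.001], [0.001, -0.001, -1.0]]
force: [0.2, 0.5, 0.4]
opening: 0.999
grasp_force: 0.0
```

```bash
python3 - <<'E'
from h import *
B=frame((.530,-.026),np.radians(82.5))
print(B[0].T@(np.array(read_state()["position"])-B[1]))
rel(B[1]+B[0]@np.array([-.175,0.0,.03]),-7.5)
for c in("top","side"):
  p=capture(c)
  for n,z in dict(tray_tail=0,tray_nose=.024,tray_mid=.042,tray_handle=.107).items():
    for r in pinpoint(p,n)[:5]:
      X=at(p,r["xy"],z);b=B[0].T@(X-B[1])
      if abs(b[1])<.03 and b[0]>-.2: print(c,n,r["confidence"],b)
  if c=="top": cv2.imwrite("pics/t4.png",cv2.resize(p["img"][130:330,140:460,::-1],(800,500)))
E
```

```text
[-0.18150771 -0.00065358  0.17737598]
t 10.87 pos [ 0.507  -0.206   0.1774] yaw -14.25 tilt [-0.0013  0.0008] F [0.17 0.52 0.43] M [-0.01 -0.1   0.01] op 0.999 gf 0.0 shift [ 0.21  -0.04   4.913] turn -0.0562
top tray_tail 0.82 [-1.41492417e-01  1.39983915e-04  0.00000000e+00]
top tray_nose 0.59 [0.03462703 0.0036987  0.024     ]
top tray_mid 0.96 [-0.05460402  0.00169259  0.042     ]
top tray_handle 0.65 [0.00142695 0.00671652 0.107     ]
side tray_nose 0.88 [0.02522478 0.00455658 0.024     ]
side tray_mid 0.86 [-0.05316867  0.00740839  0.042     ]
side tray_handle 0.58 [0.00969161 0.00099612 0.107     ]
```

View pics/t4.png

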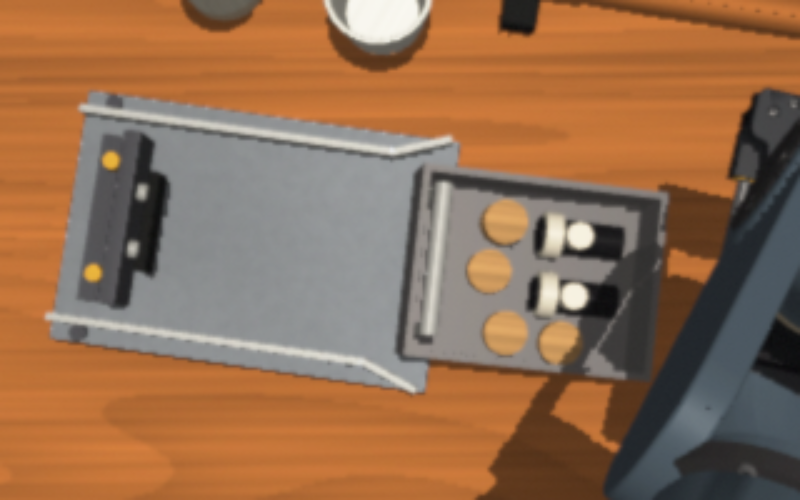

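Now z to 0.036, then close up to near contact.

Call:
move_arm(
  increments=[
    [[0, 0, 0.6], [0, 0, -0.03], 0],
    [[0, 0, 0.8], [0, 0, -0.026], 0],
    [[0, 0, 0.8], [0, 0, 0], 0],
    [[0, 0, 0.8], [0, 0, 0], 0],
    [[0, 0, 0.8], [0, 0, 0], 0],
    [[0, 0, 0.6], [0, 0, 0], 0],
    [[0, 0, 0.3], [0, 0, 0], 0],
    [[0.1, 0, 0], [0, 0, 0], 0],
    [[0.1, 0, 0], [0, 0, 0], 0],
    [[0.1, 0, 0], [0, 0, 0], 0],
    [[0.1, 0, 0], [0, 0, 0], 0],
    [[0, 0, 0], [0, 0, 0], 0],
  ],
)

```text
time_s: 12.37
position: [0.5095, -0.1939, 0.0383]
tcp_rot: [[0.136, 0.991, 0.002], [0.991, -0.136, -0.001], [-0.001, 0.002, -1.0]]
force: [0.7, -0.4, 0.0]
opening: 1.002
grasp_force: 0.0
```

```bash
cat >> h.py <<'E'
def st(x,y=0.002,z=.036,see=False):
    B=frame((.530,-.026),np.radians(82.5));s=read_state()
    print("bay",np.round(B[0].T@(np.array(s["position"])-B[1]),4),"Fbay",np.round(B[0].T@np.array(s["force"]),2))
    rel(B[1]+B[0]@np.array([x,y,z]),-7.5)
    if see:
        for c in("top","side"):
          p=capture(c)
          for n,zz in dict(tray_tail=.02,tray_nose=.02,tray_mid=.05,tray_handle=.105).items():
            for r in pinpoint(p,n)[:5]:
              b=B[0].T@(at(p,r["xy"],zz)-B[1])
              if abs(b[1])<.03 and b[0]>-.2: print(c,n,round(r["confidence"],2),np.round(b,4))
        return p
E
python3 -c "
from h import *
st(-.1)"
```

```text
bay [-0.1691 -0.0016  0.0383] Fbay [-0.26 -0.75  0.02]
t 12.37 pos [ 0.5095 -0.1939  0.0383] yaw -7.81 tilt [ 0.0016 -0.0009] F [ 0.71 -0.35  0.02] M [-0.01 -0.12 -0.01] op 1.002 gf 0.0 shift [ 2.303 -0.133  0.076] turn -0.0026
```

Call:
move_arm(
  increments=[
    [[0.1, 0, 0], [0, 0, -0.002], 0],
    [[0.1, 0, 0], [0, 0, 0], 0],
    [[0.1, 0, 0], [0, 0, 0], 0],
    [[0.1, 0, 0], [0, 0, 0], 0],
    [[0.1, 0, 0], [0, 0, 0], 0],
    [[0.1, 0, 0], [0, 0, 0], 0],
    [[0.1, 0, 0], [0, 0, 0], 0],
    [[0.1, 0, 0], [0, 0, 0], 0],
    [[0.1, 0, 0], [0, 0, 0], 0],
    [[0.1, 0, 0], [0, 0, 0], 0],
    [[0.1, 0, 0], [0, 0, 0], 0],
    [[0.1, 0, 0], [0, 0, 0], 0],
    [[0.1, 0, 0], [0, 0, 0], 0],
    [[0.1, 0, 0], [0, 0, 0], 0],
    [[0.1, 0, 0], [0, 0, 0], 0],
    [[0.1, 0, 0], [0, 0, 0], 0],
  ],
)

```text
time_s: 13.7
position: [0.5164, -0.1487, 0.0375]
tcp_rot: [[0.131, 0.991, 0.002], [0.991, -0.131, -0.003], [-0.003, 0.003, -1.0]]
force: [-0.7, -7.1, -0.4]
opening: 1.0
grasp_force: 3.5
```

```bash
python3 -c "
from h import *
st(-.1,see=True)"
```

```text
bay [-0.1234 -0.0025  0.0375] Fbay [-7.14 -0.23 -0.4 ]
t 13.7 pos [ 0.5164 -0.1487  0.0375] yaw -7.55 tilt [ 0.0023 -0.0035] F [-0.7  -7.11 -0.4 ] M [-1.09  0.23  0.03] op 1.0 gf 3.5 shift [ 0.78  -0.15   0.047] turn -0.0004
top tray_tail 0.91 [-0.104  -0.0005  0.02  ]
top tray_tail 0.31 [ 0.043  -0.0002  0.02  ]
top tray_nose 0.58 [ 0.0592 -0.007   0.02  ]
top tray_mid 0.87 [-0.0261 -0.0005  0.05  ]
top tray_handle 0.94 [0.0335 0.0021 0.105 ]
top tray_handle 0.29 [0.0454 0.0028 0.105 ]
side tray_tail 0.78 [-0.1132  0.0022  0.02  ]
```

Call:
move_arm(
  increments=[
    [[0.1, 0, 0], [0, 0, 0], 0],
    [[0.1, 0, 0], [0, 0, 0], 0],
    [[0.1, 0, 0], [0, 0, 0], 0],
    [[0.1, 0, 0], [0, 0, 0], 0],
    [[0.1, 0, 0], [0, 0, 0], 0],
    [[0.1, 0, 0], [0, 0, 0], 0],
    [[0.1, 0, 0], [0, 0, 0], 0],
    [[0.1, 0, 0], [0, 0, 0], 0],
    [[0.1, 0, 0], [0, 0, 0], 0],
    [[0.1, 0, 0], [0, 0, 0], 0],
    [[0.1, 0, 0], [0, 0, 0], 0],
    [[0.1, 0, 0], [0, 0, 0], 0],
    [[0.1, 0, 0], [0, 0, 0], 0],
    [[0.1, 0, 0], [0, 0, 0], 0],
    [[0.1, 0, 0], [0, 0, 0], 0],
    [[0.1, 0, 0], [0, 0, 0], 0],
    [[0.1, 0, 0], [0, 0, 0], 0],
  ],
)

```text
time_s: 15.62
position: [0.5256, -0.1027, 0.0399]
tcp_rot: [[0.128, 0.992, 0.008], [0.992, -0.127, -0.011], [-0.01, 0.009, -1.0]]
force: [-5.7, -23.2, 16.8]
opening: 1.001
grasp_force: 11.8
```

```bash
python3 -c "
from h import *
p=st(-.03,see=True); cv2.imwrite('pics/s5.png',cv2.resize(p['img'][150:400,200:480,::-1],(672,600)))"
```

```text
bay [-0.0766 -0.0057  0.0399] Fbay [-23.75   2.62  16.85]
t 15.62 pos [ 0.5256 -0.1027  0.0399] yaw -7.32 tilt [ 0.0079 -0.0109] F [ -5.69 -23.2   16.85] M [-3.52  1.02  0.27] op 1.001 gf 11.8 shift [ 1.556 -0.251  0.114] turn 0.0015
top tray_tail 0.75 [-0.0567 -0.003   0.02  ]
top tray_nose 0.92 [ 0.1149 -0.0118  0.02  ]
top tray_mid 0.6 [ 0.0234 -0.008   0.05  ]
top tray_handle 0.62 [ 0.0787 -0.0031  0.105 ]
side tray_tail 0.73 [-0.0643  0.0029  0.02  ]
```

View pics/s5.png

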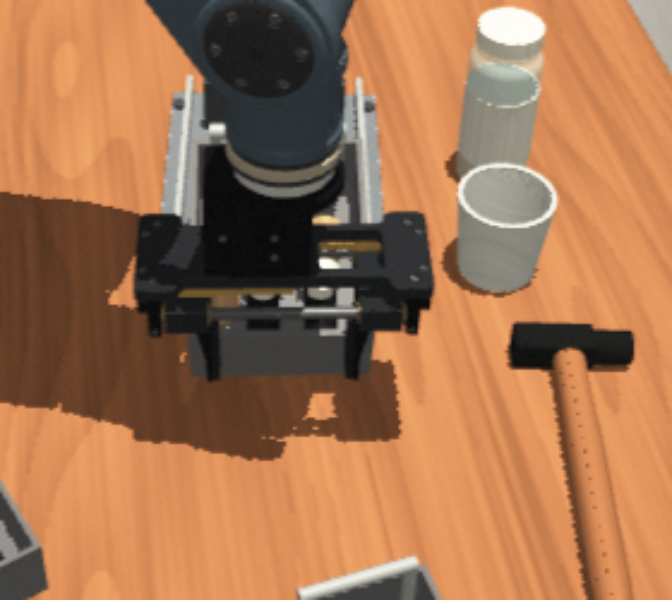

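The force is building and points upward too, so the fingers are holding the tail down by friction after the balance point. I'll back off so the tray can tip flat.

Call:
move_arm(
  increments=[
    [[-0.1, 0, 0], [0, 0, 0], 0],
    [[-0.2, 0, 0], [0, 0, 0], 0],
    [[-0.3, 0, 0], [0, 0, 0], 0],
    [[-0.3, 0, 0], [0, 0, 0], 0],
    [[0, 0, 0], [0, 0, 0], 0],
    [[0, 0, 0], [0, 0, 0], 0],
  ],
)

```text
time_s: 16.62
position: [0.518, -0.1232, 0.0367]
tcp_rot: [[0.134, 0.991, -0.001], [0.991, -0.134, 0.001], [0.001, -0.001, -1.0]]
force: [-0.2, -0.5, -0.0]
opening: 0.999
grasp_force: 0.0
```

```bash
python3 -c "
from h import *
p=st(-.03,see=True); cv2.imwrite('pics/s6.png',cv2.resize(p['img'][150:400,200:480,::-1],(672,600)))"
```

```text
bay [-0.0979 -0.0008  0.0367] Fbay [-0.51  0.12 -0.02]
t 16.62 pos [ 0.518  -0.1232  0.0367] yaw -7.69 tilt [-0.0009  0.0008] F [-0.18 -0.49 -0.02] M [-0.   -0.08  0.02] op 0.999 gf 0.0 shift [ 2.263 -0.101  0.025] turn -0.0015
top tray_mid 0.61 [ 0.0289 -0.0017  0.05  ]
top tray_handle 0.57 [ 0.103  -0.0032  0.105 ]
side tray_tail 0.63 [-0.0469  0.0009  0.02  ]
```

View pics/s6.png

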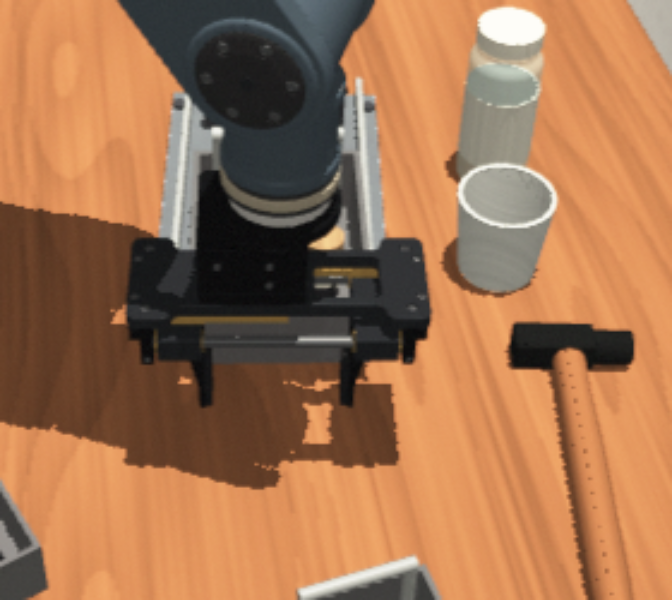

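The tray has tipped flat onto the deck: its handle moved 24 mm forward and its tail wall (275,345) is now clear of the bench. I'll push again.

Call:
move_arm(
  increments=[
    [[0.13, -0.03, -0.1], [0, 0, 0], 0],
    [[0.13, -0.03, -0.1], [0, 0, 0], 0],
    [[0.13, -0.03, 0], [0, 0, 0], 0],
    [[0.13, 0, 0], [0, 0, 0], 0],
    [[0.13, 0, 0], [0, 0, 0], 0],
    [[0.13, 0, 0], [0, 0, 0], 0],
    [[0.13, 0, 0], [0, 0, 0], 0],
    [[0.1, 0, 0], [0, 0, 0], 0],
    [[0.1, 0, 0], [0, 0, 0], 0],
    [[0.1, 0, 0], [0, 0, 0], 0],
    [[0.1, 0, 0], [0, 0, 0], 0],
    [[0.1, 0, 0], [0, 0, 0], 0],
    [[0.1, 0, 0], [0, 0, 0], 0],
    [[0.1, 0, 0], [0, 0, 0], 0],
    [[0.1, 0, 0], [0, 0, 0], 0],
    [[0.1, 0, 0], [0, 0, 0], 0],
    [[0, 0, 0], [0, 0, 0], 0],
  ],
)

```text
time_s: 18.53
position: [0.5231, -0.068, 0.0431]
tcp_rot: [[0.133, 0.991, 0.0], [0.991, -0.133, 0.001], [0.001, 0.0, -1.0]]
force: [0.5, -1.6, -0.6]
opening: 0.998
grasp_force: 0.5
```

```bash
python3 -c "
from h import *
st(0,see=True)"
```

```text
bay [-0.0425  0.0013  0.0431] Fbay [-1.52 -0.68 -0.56]
t 18.53 pos [ 0.5231 -0.068   0.0431] yaw -7.62 tilt [0.0003 0.0005] F [ 0.47 -1.6  -0.56] M [-0.19 -0.14 -0.03] op 0.998 gf 0.5 shift [ 1.418 -0.026  0.238] turn -0.001
top tray_mid 0.87 [ 0.0506 -0.005   0.05  ]
top tray_handle 0.87 [ 0.1231 -0.004   0.105 ]
top tray_handle 0.6 [ 0.1233 -0.0011  0.105 ]
side tray_tail 0.91 [-0.027  0.     0.02 ]
side tray_nose 0.93 [ 0.1369 -0.0023  0.02  ]
side tray_mid 0.62 [ 0.0557 -0.0079  0.05  ]
side tray_handle 0.16 [ 0.0364 -0.0018  0.105 ]
```

Call:
move_arm(
  increments=[
    [[0.11, 0, 0], [0, 0, 0], 0],
    [[0.11, 0, 0], [0, 0, 0], 0],
    [[0.11, 0, 0], [0, 0, 0], 0],
    [[0.11, 0, 0], [0, 0, 0], 0],
    [[0.11, 0, 0], [0, 0, 0], 0],
    [[0.11, 0, 0], [0, 0, 0], 0],
    [[0.11, 0, 0], [0, 0, 0], 0],
    [[0.11, 0, 0], [0, 0, 0], 0],
    [[0.11, 0, 0], [0, 0, 0], 0],
    [[0.11, 0, 0], [0, 0, 0], 0],
    [[0.11, 0, 0], [0, 0, 0], 0],
    [[0.1, 0, 0], [0, 0, 0], 0],
    [[0.1, 0, 0], [0, 0, 0], 0],
  ],
)

```text
time_s: 20.12
position: [0.5286, -0.0265, 0.0432]
tcp_rot: [[0.132, 0.991, 0.0], [0.991, -0.132, -0.0], [-0.0, 0.0, -1.0]]
force: [-1.0, -4.6, 0.2]
opening: 1.0
grasp_force: 2.2
```

```bash
python3 -c "
from h import *
st(0.01)"
```

```text
bay [-0.0007  0.0013  0.0432] Fbay [-4.64  0.41  0.24]
t 20.12 pos [ 0.5286 -0.0265  0.0432] yaw -7.61 tilt [ 0.0001 -0.0001] F [-1.01 -4.55  0.24] M [-0.8  -0.09 -0.03] op 1.0 gf 2.2 shift [ 0.357 -0.024  0.239] turn -0.0009
```

Call:
move_arm(
  increments=[
    [[0.03, 0, 0], [0, 0, 0], 0],
    [[0.03, 0, 0], [0, 0, 0], 0],
    [[0.03, 0, 0], [0, 0, 0], 0],
    [[0.03, 0, 0], [0, 0, 0], 0],
  ],
)

```text
time_s: 20.45
position: [0.529, -0.0233, 0.0432]
tcp_rot: [[0.133, 0.991, -0.0], [0.991, -0.133, -0.0], [-0.0, -0.0, -1.0]]
force: [-1.1, -4.6, 0.9]
opening: 0.996
grasp_force: 2.3
```

Call:
move_arm(
  increments=[
    [[0.03, 0, 0], [0, 0, 0], 0],
    [[0.03, 0, 0], [0, 0, 0], 0],
    [[0.03, 0, 0], [0, 0, 0], 0],
    [[0.03, 0, 0], [0, 0, 0], 0],
  ],
)

```text
time_s: 20.78
position: [0.5296, -0.0197, 0.0432]
tcp_rot: [[0.133, 0.991, 0.0], [0.991, -0.133, -0.0], [-0.0, 0.0, -1.0]]
force: [-0.4, -5.2, 1.6]
opening: 1.002
grasp_force: 2.4
```

Call:
move_arm(
  increments=[
    [[0.03, 0, 0], [0, 0, 0], 0],
    [[0.03, 0, 0], [0, 0, 0], 0],
    [[0.03, 0, 0], [0, 0, 0], 0],
  ],
)

```text
time_s: 21.03
position: [0.5299, -0.017, 0.0432]
tcp_rot: [[0.132, 0.991, 0.0], [0.991, -0.132, -0.0], [-0.0, 0.0, -1.0]]
force: [-0.9, -4.7, 0.9]
opening: 0.994
grasp_force: 2.4
```

Call:
move_arm(
  increments=[
    [[0.03, 0, 0], [0, 0, 0], 0],
    [[0.03, 0, 0], [0, 0, 0], 0],
    [[0.03, 0, 0], [0, 0, 0], 0],
  ],
)

```text
time_s: 21.28
position: [0.5303, -0.0143, 0.0432]
tcp_rot: [[0.132, 0.991, 0.0], [0.991, -0.132, -0.0], [-0.0, 0.0, -1.0]]
force: [-1.0, -4.9, 1.8]
opening: 1.005
grasp_force: 2.4
```

Call:
move_arm(
  increments=[
    [[0.03, 0, 0], [0, 0, 0], 0],
    [[0.03, 0, 0], [0, 0, 0], 0],
    [[0.03, 0, 0], [0, 0, 0], 0],
  ],
)

```text
time_s: 21.53
position: [0.5306, -0.0116, 0.0432]
tcp_rot: [[0.132, 0.991, 0.0], [0.991, -0.132, -0.0], [-0.0, 0.0, -1.0]]
force: [-0.7, -5.0, 1.2]
opening: 1.001
grasp_force: 2.5
```

Call:
move_arm(
  increments=[
    [[0.03, 0, 0], [0, 0, 0], 0],
    [[0.03, 0, 0], [0, 0, 0], 0],
    [[0.03, 0, 0], [0, 0, 0], 0],
  ],
)

```text
time_s: 21.78
position: [0.531, -0.0089, 0.0432]
tcp_rot: [[0.132, 0.991, 0.0], [0.991, -0.132, -0.0], [-0.0, 0.0, -1.0]]
force: [-0.4, -4.1, 0.6]
opening: 0.994
grasp_force: 2.5
```

Call:
move_arm(
  increments=[
    [[0.03, 0, 0], [0, 0, 0], 0],
    [[0.03, 0, 0], [0, 0, 0], 0],
    [[0.03, 0, 0], [0, 0, 0], 0],
  ],
)

```text
time_s: 22.03
position: [0.5313, -0.0062, 0.0432]
tcp_rot: [[0.132, 0.991, -0.0], [0.991, -0.132, -0.0], [-0.0, -0.0, -1.0]]
force: [-0.9, -4.7, 1.7]
opening: 0.997
grasp_force: 2.5
```

Call:
move_arm(
  increments=[
    [[0.03, 0, 0], [0, 0, 0], 0],
    [[0.03, 0, 0], [0, 0, 0], 0],
    [[0.03, 0, 0], [0, 0, 0], 0],
  ],
)

```text
time_s: 22.28
position: [0.5317, -0.0036, 0.0432]
tcp_rot: [[0.132, 0.991, 0.0], [0.991, -0.132, -0.0], [-0.0, 0.0, -1.0]]
force: [-0.6, -5.2, 1.1]
opening: 1.001
grasp_force: 2.5
```

Call:
move_arm(
  increments=[
    [[0.03, 0, 0], [0, 0, 0], 0],
    [[0.03, 0, 0], [0, 0, 0], 0],
    [[0.03, 0, 0], [0, 0, 0], 0],
  ],
)

```text
time_s: 22.53
position: [0.532, -0.0016, 0.0432]
tcp_rot: [[0.132, 0.991, -0.0], [0.991, -0.132, -0.001], [-0.001, 0.0, -1.0]]
force: [-2.5, -9.8, 0.7]
opening: 1.001
grasp_force: 4.9
```

Buffer contact: the force rose from 5 to 10 N. I need about 14.5 N.

Call:
move_arm(
  increments=[
    [[0.02, 0, 0], [0, 0, 0], 0],
    [[0.02, 0, 0], [0, 0, 0], 0],
    [[0, 0, 0], [0, 0, 0], 0],
  ],
)

```text
time_s: 22.78
position: [0.5321, -0.001, 0.0432]
tcp_rot: [[0.132, 0.991, -0.0], [0.991, -0.132, -0.002], [-0.002, -0.0, -1.0]]
force: [-2.8, -10.8, 0.4]
opening: 0.999
grasp_force: 5.2
```

Call:
move_arm(
  increments=[
    [[0.02, 0, 0], [0, 0, 0], 0],
    [[0.02, 0, 0], [0, 0, 0], 0],
    [[0, 0, 0], [0, 0, 0], 0],
    [[0, 0, 0], [0, 0, 0], 0],
  ],
)

```text
time_s: 23.12
position: [0.5321, -0.0004, 0.0432]
tcp_rot: [[0.132, 0.991, -0.0], [0.991, -0.132, -0.002], [-0.002, -0.0, -1.0]]
force: [-2.8, -13.1, 2.1]
opening: 0.997
grasp_force: 6.3
```

Call:
move_arm(
  increments=[
    [[0.015, 0, 0], [0, 0, 0], 0],
    [[0, 0, 0], [0, 0, 0], 0],
    [[0, 0, 0], [0, 0, 0], 0],
    [[0, 0, 0], [0, 0, 0], 0],
    [[0, 0, 0], [0, 0, 0], 0],
    [[0, 0, 0], [0, 0, 0], 0],
  ],
)

```text
time_s: 23.62
position: [0.5322, -0.0002, 0.0432]
tcp_rot: [[0.132, 0.991, -0.001], [0.991, -0.132, -0.003], [-0.003, -0.0, -1.0]]
force: [-2.8, -13.2, 1.0]
opening: 1.0
grasp_force: 6.8
```

```bash
python3 -c "
from h import *
p=st(0.01,see=True)"
```

```text
bay [0.0259 0.0012 0.0432] Fbay [-13.45   1.01   0.96]
t 23.62 pos [ 5.322e-01 -2.000e-04  4.320e-02] yaw -7.6 tilt [-0.0006 -0.0025] F [ -2.75 -13.2    0.96] M [-2.1   0.12 -0.28] op 1.0 gf 6.8 shift [-0.529 -0.025  0.242] turn -0.0008
top tray_nose 0.82 [ 0.2052 -0.0064  0.02  ]
top tray_mid 0.74 [ 0.1201 -0.0029  0.05  ]
top tray_mid 0.36 [ 0.1998 -0.005   0.05  ]
top tray_handle 0.73 [0.187  0.0006 0.105 ]
side tray_tail 0.81 [ 0.0458 -0.0035  0.02  ]
side tray_tail 0.4 [0.0485 0.0034 0.02  ]
side tray_nose 0.84 [ 0.1962 -0.0051  0.02  ]
side tray_mid 0.74 [ 0.1235 -0.0005  0.05  ]
```

Firmly pressed and flat, with the tray's centre about 0.12 m past the step. I'll back off gently and rise clear.

Call:
move_arm(
  increments=[
    [[-0.05, 0, 0], [0, 0, 0], 0],
    [[-0.05, 0, 0], [0, 0, 0], 0],
    [[-0.1, 0, 0], [0, 0, 0], 0],
    [[-0.3, 0, 0], [0, 0, 0], 0],
    [[-0.6, 0, 0], [0, 0, 0], 0],
    [[-0.6, 0, 0], [0, 0, 0], 0],
    [[-0.6, 0, 0], [0, 0, 0], 0],
    [[-0.3, 0, -0.5], [0, 0, 0], 0],
    [[-0.5, 0, -0.8], [0, 0, 0], 0],
    [[-0.5, 0, -0.8], [0, 0, 0], 0],
    [[-0.5, 0, -0.8], [0, 0, 0], 0],
    [[-0.5, 0, -0.8], [0, 0, 0], 0],
    [[0, 0, 0], [0, 0, 0], 0],
    [[0, 0, 0], [0, 0, 0], 0],
  ],
)

```text
time_s: 25.28
position: [0.5147, -0.1356, 0.1552]
tcp_rot: [[0.134, 0.991, 0.003], [0.991, -0.134, -0.0], [-0.0, 0.003, -1.0]]
force: [0.1, -0.3, 0.0]
opening: 1.002
grasp_force: 0.0
```

```bash
python3 -c "
from h import *
p=st(0.01,see=True); cv2.imwrite('pics/s7.png',cv2.resize(p['img'][150:400,200:480,::-1],(672,600)))"
```

```text
bay [-0.1107  0.0009  0.1552] Fbay [-0.27 -0.12  0.02]
t 25.28 pos [ 0.5147 -0.1356  0.1552] yaw -7.7 tilt [ 0.0028 -0.0005] F [ 0.08 -0.29  0.02] M [ 0.03 -0.07 -0.05] op 1.002 gf 0.0 shift [ 4.022 -0.063  3.972] turn -0.0017
top tray_tail 0.56 [ 0.0277 -0.0084  0.02  ]
top tray_nose 0.86 [ 0.2019 -0.0085  0.02  ]
top tray_mid 0.84 [ 0.115  -0.0024  0.05  ]
top tray_mid 0.68 [ 0.195  -0.0122  0.05  ]
top tray_mid 0.37 [-0.0022  0.0013  0.05  ]
top tray_handle 0.75 [ 0.1889 -0.0019  0.105 ]
side tray_tail 0.91 [ 0.0423 -0.0005  0.02  ]
side tray_nose 0.2 [-0.0155  0.0049  0.02  ]
side tray_mid 0.84 [ 0.1158 -0.0044  0.05  ]
```

View pics/s7.png

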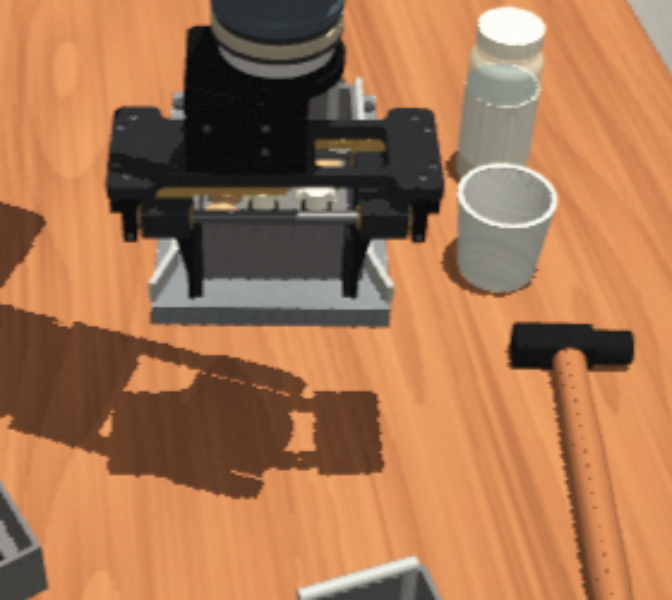

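The tray sits flat between the strips with its tail at (275,275), past the step edge at (270,310). The bystanders haven't moved and the arm is clear, so I'm handing in.

```bash
python3 -c "
from rig import *
print(hand_in())"
```

```text
the job is handed in; nothing more can be done
None
```

The tray lies flat on the shelf between the side strips, its centre about 115 mm past the step, and the job is handed in; I pressed the buffer in by an estimated 2 mm (worked out from the push force), the bystanders look unmoved, and no verdict came back.

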